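# Rack the sample tube and poise the sprung tweezers over it

### The job

Move the open sample tube from its single-hole block into the one empty hole of the white three-hole rack, all the way down, and let go of it. Then pick up the long sprung tweezers, squeeze them until the spring arm lies between the two dark lines on their gauge strip, and finish while still holding them steady and level at that squeeze, the tips centred a few centimetres above the mouth of that tube and touching nothing, ready for a colleague to set a stopper between them. Leave everything else on the table where it is.

Things in the scene. Friction and masses are not known exactly. Their poses are not given: they have to be found in the camera images.
- tube: Open sample tube, plain white plastic cylinder 18 mm wide and 100 mm tall with a dark mouth on top, about 30 g. Origin: centre of its underside, z up along the tube. It starts upright in the carrier's hole, its underside 10 mm above the table, 65 mm of it standing out.
- carrier: Grey plastic block 60 x 60 x 45 mm, fixed, with one round hole 21 mm wide and 35 mm deep in its middle. Origin: centre of its underside, on the table.
- rack: White plastic rack block, fixed, 70 mm (its x) by 170 mm (its y) by 45 mm high. Three round holes 21 mm wide and 35 mm deep (floor 10 mm above the table) in a row along its y, at y = -50, 0 and +50 mm. Two hold capped tubes, one is empty. Origin: centre of its underside, on the table.
- seat: Thin dark disc, 16 mm wide, 1 mm thick, on the floor of the rack's empty hole: it shows where the tube belongs and a tube simply stands there at floor height. Origin: centre of the hole's floor, 10 mm above the table.
- rest: Fixed black plastic rest under the tweezers: base plate 4 mm thick, 150 x 80 mm, and two crossbars along its y, 70 mm long, 14 and 10 mm thick, at x = -70 and +47 mm, tops 30 and 33 mm above the table. Between them nothing stands above the plate. Origin: on the table, about below the tweezers' thumb pads; x runs from their heel to their tips.
- tweezers: Loose steel sprung tweezers, 200 mm long, 12 mm high, 90 g, lying flat on the rest (underside 30 mm up). Origin: on their underside at the thumb pads, midway between these when squeezed to the mark; x to the tips, y left, z up. Heel x = -100 mm (block to -118), tips x = +85 mm. The left (+y) arm is rigid with the heel, the right one springs. Balance point about 25 mm behind the origin.
- grip (a point): Point midway between the dark thumb pads, 6 mm above the underside (tweezers x = y = 0). Pads 34 mm long, 14 mm high. The left pad's outer face stays at y = +15.5 mm; the right one's is at -25.2 mm open, -15.5 mm at the mark: 40.7 mm over the pads open, 31.0 mm at the mark, where the faces are parallel. 1 mm there makes 1.85 mm at the tips.
- gauge (a point): Middle of the marked band on the flat white gauge strip that lies under the arms at x = 59 to 73 mm, fixed to the left arm. Two dark crosslines bound the band; at the right squeeze the 4 mm thick spring arm lies between them, covering neither (2.7 mm to spare each side when centred).
- spring_arm (a joint): Angle of the spring arm about its hinge at the heel (100 mm behind the pads), rad: 0 open (tip gap 34 mm), 0.097 at the marked gap (16 mm), 0.15 fully squeezed (stop). Spring 9 N m/rad: at the mark it pushes back on the pads with about 9 N, at the stop with 14 N; it opens again when let go.
- tip_fixed (a point): Inner face of the left, rigid tip, 7.5 mm above the tweezers' underside.
- tip_spring (a point): Inner face of the right, springing tip. The tip gap is its distance from the left one: 34 mm open, 16 mm at the mark.
- tip_mid (a point): Point midway between the tips as they stand at the marked gap: tweezers x = 85 mm, y = 0, 7.5 mm above their underside.
- capped_a: Capped sample tube in the rack: 18 mm wide, 105 mm tall, white cap 23 mm wide on top; its top is 115 mm above the table. Leave it. Origin: centre of its underside.
- capped_b: A second capped tube like the first. Leave it. Origin: centre of its underside.
- weight: Loose steel check weight, a cylinder 42 mm wide, 50 mm high. Leave it. Origin: centre of its underside.
- jar: Small closed glass jar, 56 mm wide, 60 mm high. Leave it. Origin: centre of its underside.
- butter_pack: Wrapped pack 100 x 70 x 35 mm. Leave it. Origin: centre of its underside.

How it is judged:
On the way, in this order (a step that is already met when the one before it is completed fails the run):
1. the tube stands fully down in the rack's empty hole, released, before the tweezers are taken up (horizontal distance between tube and seat below 0.006 m and height (world z) of tube below 0.014 m and angle between tube's own z axis and vertical below 0.15 rad and contact force between tube and the fingers below 0.1 N and linear speed of tube below 0.02 m/s), for 0.2 s.
2. the tweezers are lifted clear of the rest in the fingers (height (world z) of tweezers above 0.06 m and contact force between tweezers and the fingers above 1 N and contact force between tweezers and rest below 0.1 N), for 0.2 s.
At the end, for the whole second after the job is handed in: Tube in the rack's free hole: within 6 mm of its axis, 4 mm of its floor, 0.15 rad of upright, let go. Tweezers held still, level within 0.3 rad, tip gap 13 to 19 mm, tip middle within 25 mm of the tube's axis and 115 to 210 mm above the table, touching neither tubes nor rack (horizontal distance between tube and seat below 0.006 m and height (world z) of tube below 0.014 m and angle between tube's own z axis and vertical below 0.15 rad and distance between tip_fixed and tip_spring between 0.013 and 0.019 m and contact force between tube and the fingers below 0.1 N and horizontal distance between tip_mid and tube below 0.025 m and height (world z) of tip_mid between 0.115 and 0.21 m and angle between tweezers's own z axis and vertical below 0.3 rad and contact force between tweezers and the fingers above 2 N and linear speed of tweezers below 0.02 m/s and velocity of joint spring_arm between -0.03 and 0.03 rad/s and contact force between tweezers and tube below 0.1 N and contact force between tweezers and rack below 0.1 N and contact force between tweezers and capped_a below 0.1 N and contact force between tweezers and capped_b below 0.1 N); the arm keeps its last pose, push and grip.
It fails at once if a bystander is pushed or pulled more than 20 mm from its place (distance of any of capped_a, capped_b, weight, jar, butter_pack from where it was at the start of the episode above 0.02 m).
It also fails if it takes over 64 s, if anything falls off the work surface, if the arm or the gripper's body presses on something with over 40 N, if the wrist force passes 120 N, or if a joint passes its speed limit or range.

### The arm

A 7-joint arm with a two-finger parallel gripper is mounted at the origin on the work surface. World frame = base frame: x ahead of the robot, y to its left, z up, the work surface at z = 0. Lengths are in m, angles in rad, forces in N, time in s.
With the tool pointing down it reaches from about 0.375 to 0.925 m from the base axis. Payload 3.1 kg.
Tool frame: the origin (TCP) lies at the very end of the fingers, on their centre line; the grasp point (between the pads) lies manip.grasp_offset behind it (manip.grasp_offset is the distance from the TCP to the grasp point, in m); z points along the fingers, y is the direction in which the jaws open and shut (so a half turn about z gives the same grasp; the last joint's range is limited). The gripper opens to 85 mm and grips with 20 to 120 N. Pads are 22 mm wide; open, the fingers measure 114 mm over their backs; the gripper's body (76 mm by 85 mm) begins 54 mm behind the grasp point. The pads swing forward as they close: fully open they stand 13 mm farther back than shut.
Start: joints at [-1.447, 0.383, 0.044, 1.598, -0.018, 1.161, -0.05], TCP at [0.143, 0.634, 0.231] pointing down, gripper open.
Joint ranges: [-2.61, 2.61], [-0.41, 2.15], [-1.48, 1.57], [0, 2.5], [-1.57, 4.71], [0.05, 1.97], [-2.85, 2.85]. Speed limits (rad/s): [2.79, 2.79, 3.14, 3.14, 3.14, 3.14, 3.14].

### API

Orientations are given as a unit quaternion [x, y, z, w].
In Python, from workcell import manip gives the robot as it stands.
- The arm moves only by the tool move_arm, never from a script. Its argument "rows" is one flat list of numbers, 7 for each row, row after row: the closure, from 0 (fully open) to 1 (shut), then the shift along the world's x, y, z in mm, then the turn, a rotation vector about the world's x, y, z in degrees. In form: [gripper, dx, dy, dz, wx, wy, wz, gripper, dx, dy, dz, wx, wy, wz, ...]. A call has 1 to 10 rows; each row is the pose to reach, as a shift and turn from the pose commanded when the call began; what a row does not reach only later rows make up. A row lasts 1/10 s, in which the tool goes at most 50 mm and 8.59 degrees, less where a joint would pass 70% of its speed; a pose out of reach is approached as far as the arm can. A call with a gripper value outside its range is refused whole. The fingers move at their own pace and stop on an object; "grip_force" is the grip in N (left out, the last holds). Time passes only in rows, so rows that repeat a pose let the fingers close. It gives the time, the measured TCP pose, the force and the opening at its end, in the units of the state.
- manip.get_obs(): the state, without advancing time (a new reading comes with each control period).
- manip.read_camera(name): name is "side" or "top"; returns a dict with "color" (480x640x3 uint8, blue, green, red), "vertical_fov" (degrees; the focal length in pixels is half the picture's height over the tangent of half this angle, whatever the lens; pixels are square), "cx", "cy" (the principal point, pixels), "position" and "rotation" of the camera in the world. Camera axes: x right, y up, looking along -z (the intrinsics and any distortion apply to the point x, -y, -z); pixel columns grow to the right and rows downward; lengths in m; the calibration is good to about 2 mm. A picture is of the moment at which its call begins. There is no depth.
- manip.hand_in(): hands the job in, once; it reports no verdict.
Trained networks look in a picture, given as the dict that the camera call returned (one of the last four; its "shot" number tells which), for a name from the list of things; names that differ only in an ending like _2 or _b are one class to them, and where a whole thing is asked for, a point or a joint stands for the part that bears it (a point fixed in the world has none). Each returns a list of dicts, best first, with "score" (0 to 1); they miss things now and then, are a little off and sometimes report something else, mostly with a low value. They report only what shows in the picture. A call takes as long as a camera call.
- manip.silhouettes(picture, thing): "mask" (480x640 bool, what is visible of it) and "xy" ([column, row] as shares, 0 to 1, of the picture: columns of its width, rows of its height, amid what is visible of it).
- manip.pinpoint(picture, thing): "xy" ([column, row] as shares, 0 to 1, of the picture: columns of its width, rows of its height: a listed point, or the origin of a listed thing).
The state is a dict: "time": time; "joint_positions": joint angles; "joint_vel": joint speeds; "effort": joint torques, N m; "tcp_pos": TCP position; "tool_rot": TCP orientation; "force": force on the tool from outside, world axes, zero at the start; "ft_torque": the same for the moment, N m; "finger_gap": finger opening in m.
Only numpy, scipy, OpenCV 4.12 (cv2) and the standard library are available. Lean on these libraries where they do the work, as an engineer would, in place of code of your own. Each camera call takes 0.05 s, during which the arm holds its last target.

## Working session

There is one attempt and no reset: what is moved stays moved. The work goes in short steps, Python scripts to look and compute and a tool call to move; the robot and the scene stay as the last step left them, time stands still between calls to the robot, and variables do not carry over. Pictures are saved under pics/ and viewed, and the job is handed in when it is done.

Besides the shell and the picture viewer there is one more tool, called after "Call:" as a command line: name --argument value ..., lists and objects as JSON in quotes. move_arm: Moves the arm, as the interface text tells. Its arguments: {"type":"object","properties":{"rows":{"type":"array"},"grip_force":{"type":"number"}},"required":["rows"]}

```bash
ls; mkdir -p pics; cat > h.py <<'E'
import numpy as np, cv2
from workcell import manip
from scipy.spatial.transform import Rotation as R
np.set_printoptions(precision=4,suppress=True)
def rotm(p):
    r=np.array(p["rotation"])
    return r if r.shape==(3,3) else R.from_quat(r).as_matrix()
def K(p):
    f=240/np.tan(np.radians(p["vertical_fov"])/2); return f
def ray(p,xy):
    f=K(p);u=xy[0]*640;v=xy[1]*480
    d=np.array([(u-p["cx"])/f,-(v-p["cy"])/f,-1.]); return np.array(p["position"]),rotm(p)@d
def atz(p,xy,z):
    o,d=ray(p,xy); return o+d*(z-o[2])/d[2]
def proj(p,X):
    c=rotm(p).T@(np.array(X)-np.array(p["position"])); f=K(p)
    return np.array([p["cx"]+f*c[0]/-c[2],p["cy"]-f*c[1]/-c[2]])
def tri(p1,xy1,p2,xy2):
    o1,d1=ray(p1,xy1);o2,d2=ray(p2,xy2);d1/=np.linalg.norm(d1);d2/=np.linalg.norm(d2)
    s=np.linalg.lstsq(np.c_[d1,-d2],o2-o1,rcond=None)[0]
    a=o1+s[0]*d1;b=o2+s[1]*d2
    return (a+b)/2,np.linalg.norm(a-b)
E
python3 - <<'E'
from h import *
print(manip.get_obs(), manip.grasp_offset)
for n in ("top","side"):
    p=manip.read_camera(n); cv2.imwrite(f"pics/{n}0.png",p["color"])
    print(n,{k:v for k,v in p.items() if k!="color"})
    for t in ("tube","carrier","rack","seat","rest","tweezers","grip","gauge","tip_fixed","tip_spring","tip_mid","capped_a","weight","jar","butter_pack"):
        z={"seat":.01,"rest":0,"tweezers":.03,"grip":.036,"gauge":.03,"tip_fixed":.0375,"tip_spring":.0375,"tip_mid":.0375,"tube":.01,"capped_a":.01}.get(t,0)
        for r in manip.pinpoint(p,t)[:3]: print(t,round(r["score"],2),np.array(r["xy"])*[640,480],atz(p,r["xy"],z))
E
```

```text
pics
{'time': 0.0, 'joint_positions': array([-1.4468,  0.3838,  0.0438,  1.5996, -0.0179,  1.1612, -0.0499]), 'joint_vel': array([-0.0007, -0.0011,  0.0005, -0.001 , -0.0018,  0.0006,  0.0009]), 'effort': array([ -0.0001, -43.3466,   1.0248, -24.9514,   0.0107,   0.0112,
         0.    ]), 'tcp_pos': array([0.1428, 0.6331, 0.2299]), 'tool_rot': array([ 0.1106,  0.9939, -0.0013, -0.0001]), 'force': array([-1.1797,  0.3837,  0.8339]), 'ft_torque': array([ 0.0114, -0.0005,  0.013 ]), 'finger_gap': 0.08533719018431594} 0.0187
top {'vertical_fov': 44.78515723367211, 'cx': 309.9373632329774, 'cy': 246.64856648830224, 'position': array([0.4945, 0.029 , 1.4705]), 'rotation': array([ 0.019 , -0.0166, -0.7035,  0.7102]), 'shot': 1}
tube 0.41 [341.312 270.192] [ 0.5097 -0.0448  0.01  ]
carrier 0.82 [343.808 270.192] [ 0.5099 -0.0516  0.    ]
rack 0.74 [234.112 235.68 ] [0.5945 0.2266 0.    ]
seat 0.54 [231.872 239.28 ] [0.5847 0.2307 0.01  ]
rest 0.8 [444.608 251.184] [ 0.5602 -0.3057  0.    ]
rest 0.29 [447.168 224.784] [ 0.6271 -0.3123  0.    ]
tweezers 0.72 [448.896 248.208] [ 0.5663 -0.3095
[... 1290 characters left out ...]
162.  ] [ 0.5562 -0.3116  0.03  ]
tweezers 0.21 [327.68  157.296] [ 0.6296 -0.3127  0.03  ]
grip 0.92 [355.52  162.096] [ 0.562  -0.3007  0.036 ]
gauge 0.97 [326.272 155.616] [ 0.6343 -0.3187  0.03  ]
tip_fixed 0.65 [320.384 160.992] [ 0.6404 -0.2832  0.0375]
tip_spring 0.61 [320.896 151.104] [ 0.6482 -0.3228  0.0375]
tip_mid 0.97 [318.976 157.296] [ 0.6469 -0.2969  0.0375]
capped_a 0.88 [275.904 374.784] [0.5844 0.2789 0.01  ]
capped_a 0.88 [287.104 325.008] [0.594 0.176 0.01 ]
capped_a 0.17 [361.408 243.216] [ 0.5049 -0.0617  0.01  ]
weight 0.72 [392.832 357.312] [0.4063 0.1934 0.    ]
weight 0.15 [276.224 374.784] [0.5862 0.2723 0.    ]
jar 0.74 [256.128 242.304] [ 0.714  -0.0243 -0.    ]
```

View pics/top0.png

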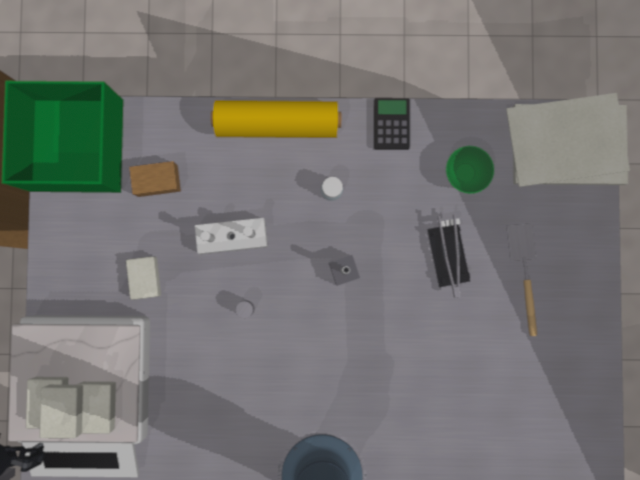

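View pics/side0.png

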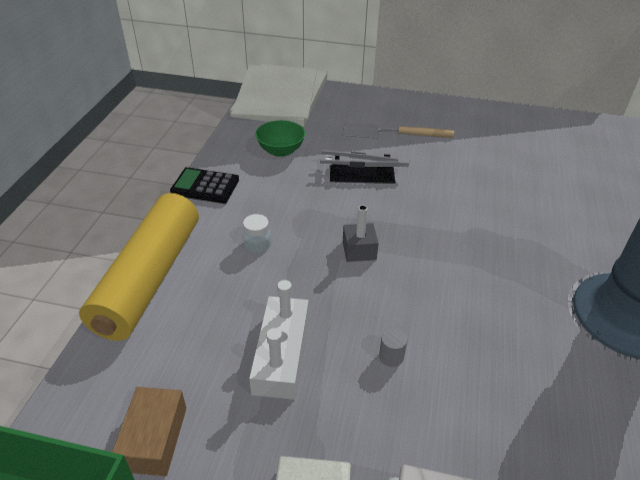

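```bash
python3 - <<'E'
import cv2,numpy as np
a=cv2.imread("pics/top0.png");b=cv2.imread("pics/side0.png")
def c(i,x,y,w,h,s): return cv2.resize(i[y:y+h,x:x+w],(w*s,h*s),interpolation=cv2.INTER_CUBIC)
cv2.imwrite("pics/z1.png",np.vstack([np.hstack([c(a,185,205,90,60,4),c(a,310,240,90,60,4)]),np.hstack([c(a,415,205,60,100,5)[:, :],np.zeros((500,420,3),np.uint8)])])[:, :])
cv2.imwrite("pics/z2.png",np.hstack([c(b,330,190,60,80,6),c(b,300,130,70,80,6)]))
E
```

```text
(no output)
```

View pics/z1.png

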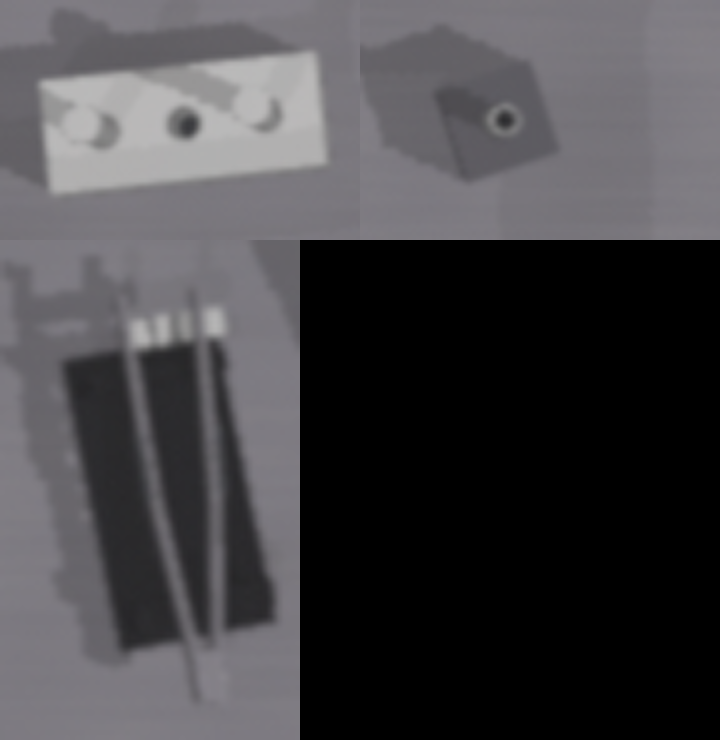

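View pics/z2.png

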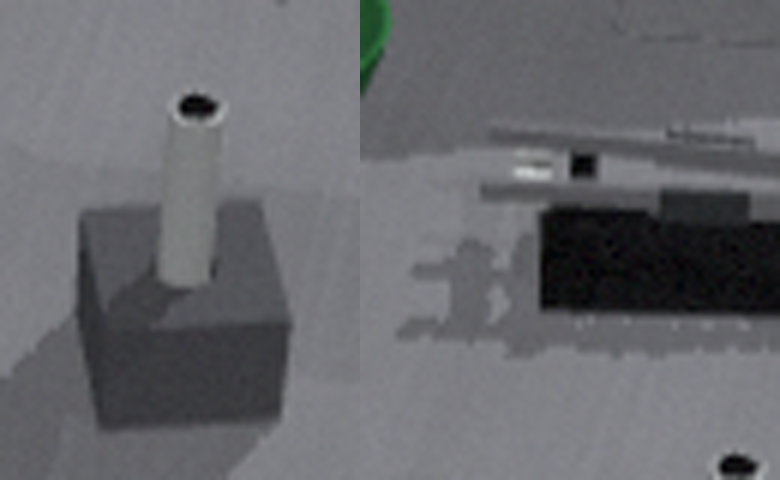

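```bash
python3 - <<'E'
from h import *
a=manip.read_camera("top");b=manip.read_camera("side")
P=lambda u,v:np.array([(u+.0)/640,v/480])
def both(n,ua,ub,z):
    print(n,atz(a,P(*ua),z),atz(b,P(*ub),z),*tri(a,P(*ua),b,P(*ub)))
both("mouth",(345.6,269.6),(362.5,207.3),.11)
print("hole",atz(a,P(230.7,235.7),.045))
# rack top corners in top image
for u,v in ((194.7,225),(264,218),(266.8,245.6),(197,253)): print(atz(a,P(u,v),.045))
# masks
for nm,t in (("top",a),("side",b)):
    for r in manip.silhouettes(t,"tweezers")[:1]+manip.silhouettes(t,"rest")[:1]:
        m=r["mask"];print(nm,r["score"],m.sum())
for n in ("capped_a",):
    for t in(a,b):
        for r in manip.silhouettes(t,n)[:3]:
            ys,xs=np.where(r["mask"]); print(n,r["score"],xs.min(),xs.max(),ys.min(),ys.max(),r["mask"].sum())
E
```

```text
mouth [ 0.5101 -0.0497  0.11  ] [ 0.5075 -0.0514  0.11  ] [ 0.5087 -0.0498  0.1112] 0.0028324639798760496
hole [0.5913 0.2289 0.045 ]
[0.6168 0.3178 0.045 ]
[0.6357 0.1478 0.045 ]
[0.5678 0.14   0.045 ]
[0.5481 0.3108 0.045 ]
top 0.69 482
top 0.84 1667
side 0.68 933
side 0.87 1065
capped_a 0.57 201 212 232 241 91
capped_a 0.62 277 292 280 319 461
capped_a 0.45 276 349 456 479 1470
```

```bash
python3 - <<'E'
import cv2,numpy as np
b=cv2.imread("pics/side0.png")
def c(i,x,y,w,h,s): return cv2.resize(i[y:y+h,x:x+w],(w*s,h*s),interpolation=cv2.INTER_CUBIC)
cv2.imwrite("pics/z3.png",np.hstack([c(b,240,275,80,130,4),c(b,310,140,110,50,4)[:200].repeat(1,0) if 0 else np.vstack([c(b,310,140,110,50,4),np.zeros((320,440,3),np.uint8)])]))
E
```

```text
(no output)
```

View pics/z3.png

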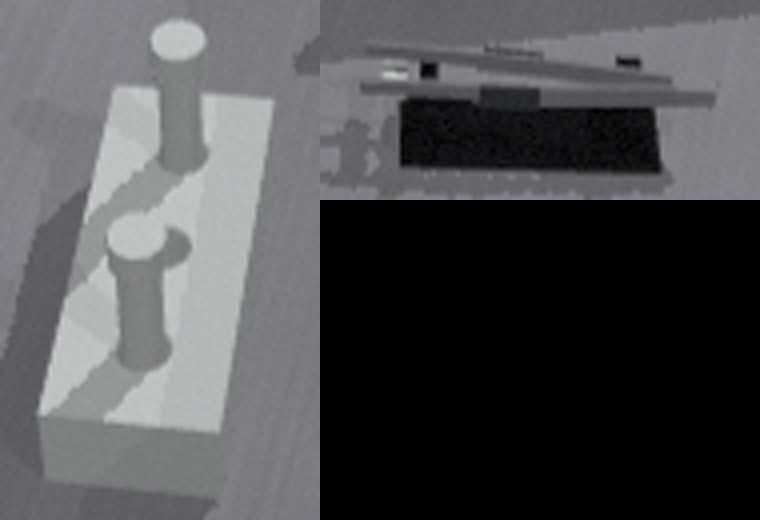

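```bash
python3 - <<'E'
from h import *
from scipy.optimize import least_squares
a=manip.read_camera("top");b=manip.read_camera("side")
P=lambda u,v:np.array([(u+.0)/640,v/480])
# side corners
S=[(240+x/4-.4,275+y/4-.4) for x,y in ((112,87),(273,99),(220,432),(38,415))]
w=[atz(b,P(*s),.045) for s in S]; print(np.array(w),np.mean(w,0))
for nm,(x,y) in dict(capfar=(178,40),capnear=(136,236)).items(): print(nm,atz(b,P(240+x/4-.4,275+y/4-.4),.115))
for nm,(x,y) in dict(capL=(82,125),capR=(257,106)).items(): print(nm,atz(a,P(185+x/4-.4,205+y/4-.4),.115))
# tweezers: top-view points & side
for nm,(x,y),z in (("tipfix",(123,290),.041),("tipspr",(191,293),.041),("heel",(205,700),.036)):
    x,y=x,y-240 if y>=240 else y
    print(nm,atz(a,P(415+x/5-.4,205+y/5-.4),z))
for nm,(x,y),z in (("padL top mid",(510,90),.043),("padR top",(513,52),.043),("heel",(710,97),.036),("tipL",(362,85),.04),("tipS",(368,46),.04)):
    print(nm,atz(b,P(310+(x-320)/4-.4,140+y/4-.4),z))
E
```

```text
[[0.6353 0.15   0.045 ]
 [0.5658 0.1402 0.045 ]
 [0.545  0.3087 0.045 ]
 [0.6142 0.3175 0.045 ]] [0.5901 0.2291 0.045 ]
capfar [0.5954 0.1795 0.115 ]
capnear [0.5838 0.279  0.115 ]
capL [0.5857 0.2789 0.115 ]
capR [0.5977 0.1769 0.115 ]
tipfix [ 0.6484 -0.2832  0.041 ]
tipspr [ 0.6472 -0.3167  0.041 ]
heel [ 0.4473 -0.3242  0.036 ]
padL top mid [ 0.5571 -0.2915  0.043 ]
padR top [ 0.5622 -0.3297  0.043 ]
heel [ 0.4465 -0.3227  0.036 ]
tipL [ 0.6404 -0.2801  0.04  ]
tipS [ 0.6459 -0.3196  0.04  ]
```

Call:
move_arm --rows '[0,22,-40,0,0,0,-6,0,44,-80,0,0,0,-13,0,66,-122,0,0,0,-20,0,88,-164,0,0,0,-27,0,110,-206,0,0,0,-34,0,132,-248,0,0,0,-41,0,154,-290,0,0,0,-48,0,176,-332,0,0,0,-55,0,198,-374,0,0,0,-63,0,220,-416,0,0,0,-70.6]' --grip_force 30

```text
time: 3.1
tcp_pos: [0.3637, 0.2164, 0.2317]
tool_rot: [0.667, 0.745, 0.001, -0.0]
force: [0.7, 0.5, 0.6]
finger_gap: 0.0854
```

Call:
move_arm --rows '[0,22,-41,-5,0,0,0,0,44,-82,-15,0,0,0,0,66,-123,-25,0,0,0,0,88,-164,-40,0,0,0,0,110,-205,-55,0,0,0,0,130,-241,-70,0,0,0,0,141,-260,-82,0,0,0,0,145,-267,-90,0,0,0,0,145,-267,-90,0,0,0]'

```text
time: 4.0
tcp_pos: [0.5076, -0.0509, 0.1404]
tool_rot: [0.666, 0.746, -0.001, -0.0]
force: [-0.8, 0.0, -0.5]
finger_gap: 0.0853
```

```bash
python3 - <<'E'
from h import *
a=manip.read_camera("top");b=manip.read_camera("side")
o=manip.get_obs();print(o["time"],o["tcp_pos"],o["tool_rot"],o["joint_positions"])
def c(i,x,y,w,h,s): return cv2.resize(i[y:y+h,x:x+w],(w*s,h*s),interpolation=cv2.INTER_CUBIC)
print(proj(a,o["tcp_pos"]),proj(b,o["tcp_pos"]))
cv2.imwrite("pics/z4.png",np.hstack([c(a["color"],290,220,100,140,4),c(b["color"],315,120,100,140,4)]))
E
```

```text
4.1 [ 0.5078 -0.0486  0.1413] [ 0.6646  0.7472 -0.0001 -0.0003] [-0.6522  0.2823  0.7601  2.0402 -0.2459  0.9096  0.3577]
[345.8941 270.4482] [363.1442 194.9075]
```

View pics/z4.png

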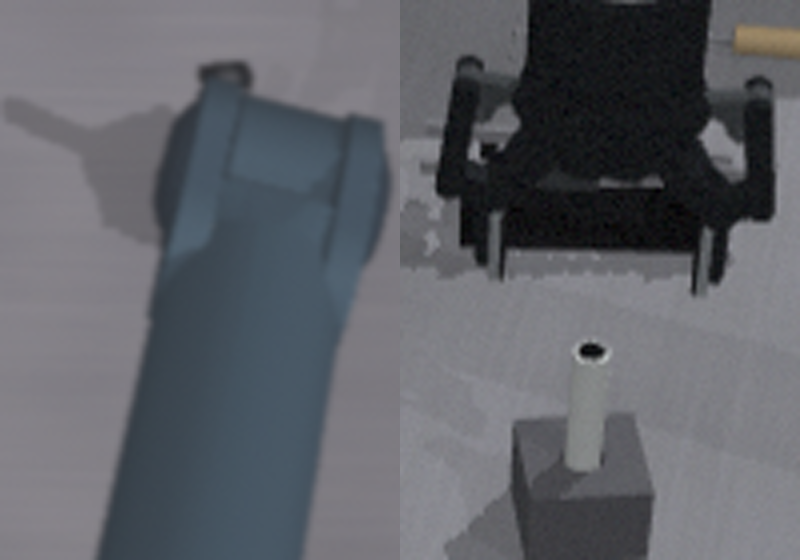

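Call:
move_arm --rows '[0,0,0,-20,0,0,0,0,0,0,-45,0,0,0,0,0,0,-60,0,0,0,0,0,0,-64,0,0,0,0,0,0,-64,0,0,0,1,0,0,-64,0,0,0,1,0,0,-64,0,0,0,1,0,0,-64,0,0,0,1,0,0,-64,0,0,0,1,0,0,-64,0,0,0]' --grip_force 30

```text
time: 5.1
tcp_pos: [0.5082, -0.0489, 0.0777]
tool_rot: [0.665, 0.747, 0.0, 0.0]
force: [-0.5, -0.3, 1.2]
finger_gap: 0.0171
```

Call:
move_arm --rows '[1,0,0,10,0,0,0,1,0,0,30,0,0,0,1,0,0,60,0,0,0,1,0,0,95,0,0,0,1,4,14,120,0,0,0,1,14,47,128,0,0,0,1,28,95,128,0,0,0,1,42,143,128,0,0,0,1,56,191,128,0,0,0,1,69,236,128,0,0,0]'

```text
time: 6.1
tcp_pos: [0.5772, 0.1896, 0.206]
tool_rot: [0.664, 0.747, 0.0, -0.0]
force: [0.6, -0.3, -0.3]
finger_gap: 0.0171
```

Call:
move_arm --rows '[1,9,32,0,0,0,0,1,13,43,-10,0,0,0,1,13,43,-25,0,0,0,1,13,43,-35,0,0,0,1,13,43,-35,0,0,0,1,13,43,-35,0,0,0]'

```text
time: 6.7
tcp_pos: [0.5896, 0.227, 0.1698]
tool_rot: [0.666, 0.746, -0.001, -0.0]
force: [0.3, -0.2, 0.2]
finger_gap: 0.0173
```

```bash
python3 - <<'E'
from h import *
P=[]
b=manip.read_camera("side")
for i in range(4):
    o=manip.get_obs();P.append(o["tcp_pos"]); a=manip.read_camera("top")
print(np.array(P),o["time"],o["force"],o["finger_gap"],o["tool_rot"])
def c(i,x,y,w,h,s): return cv2.resize(i[y:y+h,x:x+w],(w*s,h*s),interpolation=cv2.INTER_CUBIC)
cv2.imwrite("pics/z5.png",np.hstack([c(a["color"],185,200,100,140,4),c(b["color"],230,270,100,140,4)]))
E
```

```text
[[0.5902 0.2277 0.1705]
 [0.5904 0.2284 0.1709]
 [0.5906 0.2289 0.1711]
 [0.5906 0.2294 0.1712]] 6.9 [ 0.0962  0.6853 -0.2748] 0.01702827417422726 [0.6651 0.7467 0.0007 0.0002]
```

View pics/z5.png

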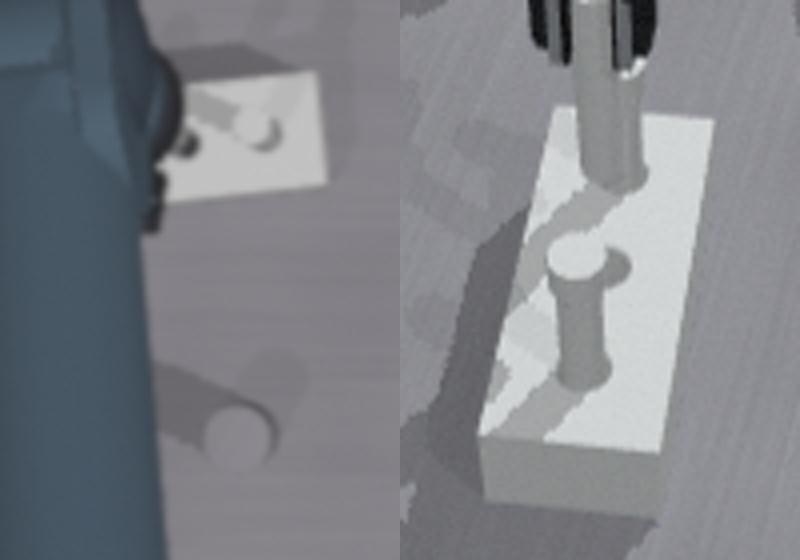

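Call:
move_arm --rows '[1,0,0,-20,0,0,0,1,0,0,-40,0,0,0,1,0,0,-50,0,0,0,1,0,0,-55,0,0,0,1,0,0,-55,0,0,0]'

```text
time: 7.45
tcp_pos: [0.5898, 0.23, 0.1149]
tool_rot: [0.665, 0.747, -0.0, -0.0]
force: [-0.5, -1.0, -0.1]
finger_gap: 0.017
```

```bash
python3 - <<'E'
from h import *
b=manip.read_camera("side")
o=manip.get_obs()
print(o["tcp_pos"],o["time"],o["force"],o["finger_gap"],o["tool_rot"])
q=lambda X:(proj(b,X)-[230,270])*5
print(q([.5912,.229,.045]),q([.5912,.229,.0495]),q([.5912,.229,.1]))
def c(i,x,y,w,h,s): return cv2.resize(i[y:y+h,x:x+w],(w*s,h*s),interpolation=cv2.INTER_CUBIC)
cv2.imwrite("pics/z6.png",c(b["color"],230,270,100,110,5))
E
```

```text
[0.5903 0.2301 0.1157] 7.5 [-0.446   0.6644 -0.3155] 0.016756583579051708 [0.6646 0.7472 0.0002 0.0002]
[248.0778 331.2519] [247.6197 322.5425] [242.2647 220.7416]
```

View pics/z6.png

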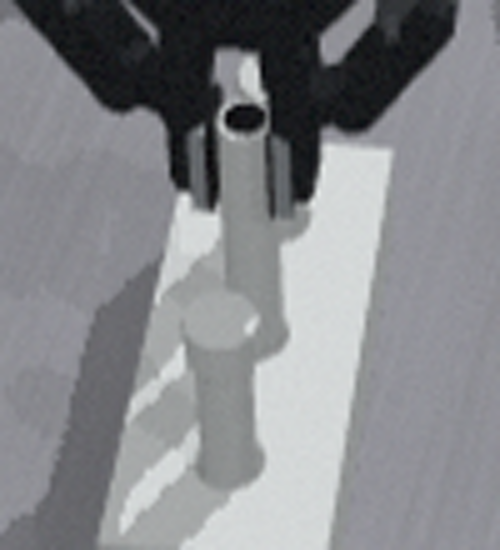

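```bash
python3 - <<'E'
from h import *
b=manip.read_camera("side")
s=8;x0,y0=255,285
im=b["color"][y0:y0+70,x0:x0+75];im=cv2.resize(im,None,fx=s,fy=s,interpolation=cv2.INTER_CUBIC)
im=cv2.convertScaleAbs(im,alpha=1.6,beta=-40)
raw=im.copy()
def circ(c,z,r,col):
    t=np.linspace(0,2*np.pi,60)
    pts=[((proj(b,[c[0]+r*np.cos(k),c[1]+r*np.sin(k),z])-[x0,y0])+0.5)*s for k in t]
    cv2.polylines(im,[np.int32(pts)],True,col,1)
h=(.5901,.2291)
circ(h,.045,.0105,(0,0,255))
m=(.5903,.2295)
circ(m,.1487,.009,(0,255,0));circ(m,.0487,.009,(0,255,0))
cv2.imwrite("pics/z7.png",im[:, :600]);cv2.imwrite("pics/z7r.png",raw)
o=manip.get_obs();print(o["tcp_pos"])
E
```

```text
[0.5907 0.2302 0.1161]
```

View pics/z7.png

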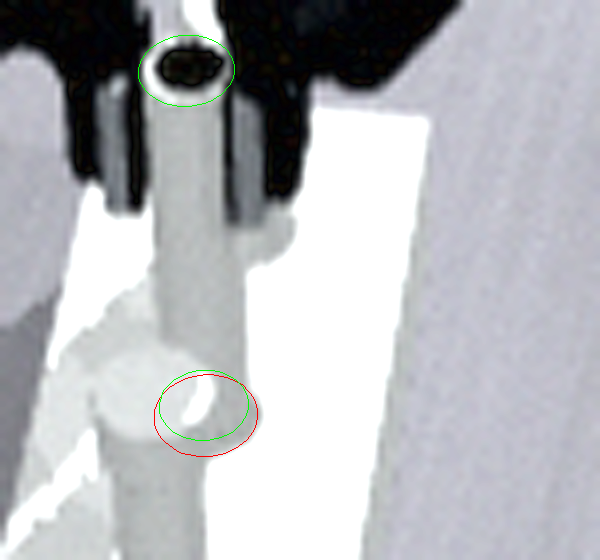

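View pics/z7r.png

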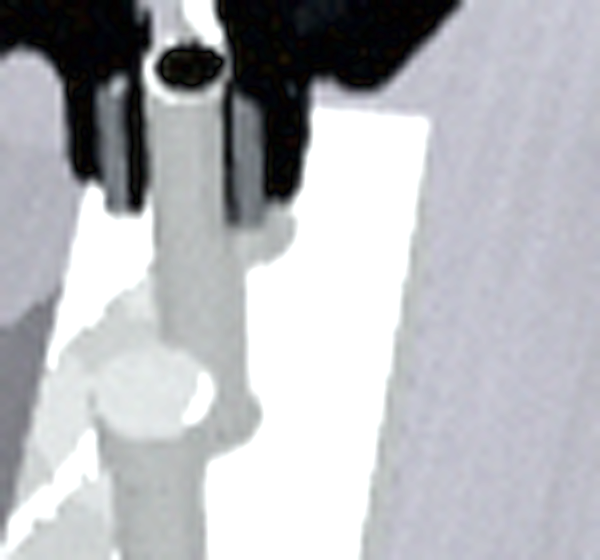

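Call:
move_arm --rows '[1,0,-0.5,-4,0,0,0,1,0,-0.5,-8,0,0,0,1,0,-0.5,-12,0,0,0,1,0,-0.5,-16,0,0,0]'

```text
time: 7.95
tcp_pos: [0.5899, 0.2296, 0.0989]
tool_rot: [0.665, 0.747, -0.0, -0.0]
force: [-0.1, -0.6, -0.2]
finger_gap: 0.0168
```

No contact force, and the underside is about 13 mm into the hole. I'll keep going down.

Call:
move_arm --rows '[1,0,0,-6,0,0,0,1,0,0,-12,0,0,0,1,0,0,-17,0,0,0,1,0,0,-20,0,0,0,1,0,0,-22,0,0,0,1,0,0,-22,0,0,0]'

```text
time: 8.55
tcp_pos: [0.59, 0.2296, 0.0777]
tool_rot: [0.665, 0.747, -0.0, -0.0]
force: [-2.2, -0.5, 2.5]
finger_gap: 0.0175
```

Call:
move_arm --rows '[0,0,0,-22,0,0,0,0,0,0,0,0,0,0,0,0,0,0,0,0,0,0,0,0,0,0,0,0,0,0,0,0,0,0,0,0,0,0,0,0,0,0]'

```text
time: 9.15
tcp_pos: [0.5897, 0.2295, 0.0769]
tool_rot: [0.665, 0.747, -0.0, -0.0]
force: [0.6, 0.7, 0.5]
finger_gap: 0.0856
```

Call:
move_arm --rows '[0,0,0,20,0,0,0,0,0,0,50,0,0,0,0,0,0,90,0,0,0,0,0,-20,125,0,0,0,0,0,-65,130,0,0,0,0,0,-113,130,0,0,0,0,0,-160,130,0,0,0,0,0,-200,130,0,0,0,0,0,-220,130,0,0,0]'

```text
time: 10.05
tcp_pos: [0.5892, 0.0034, 0.2075]
tool_rot: [0.667, 0.745, -0.001, 0.001]
force: [-0.2, -0.2, 0.2]
finger_gap: 0.0855
```

```bash
python3 - <<'E'
from h import *
b=manip.read_camera("side");a=manip.read_camera("top")
o=manip.get_obs()
print(o["tcp_pos"],o["time"],o["joint_positions"])
def c(i,x,y,w,h,s): return cv2.resize(i[y:y+h,x:x+w],(w*s,h*s),interpolation=cv2.INTER_CUBIC)
cv2.imwrite("pics/z8.png",np.hstack([c(a["color"],185,200,90,130,4),c(b["color"],230,275,100,130,4)]))
cv2.imwrite("pics/t8.png",a["color"]);cv2.imwrite("pics/s8.png",b["color"])
E
```

```text
[0.5893 0.0036 0.2075] 10.15 [-0.6804  0.3546  0.7365  1.7999 -0.2642  1.0884  0.257 ]
```

View pics/z8.png

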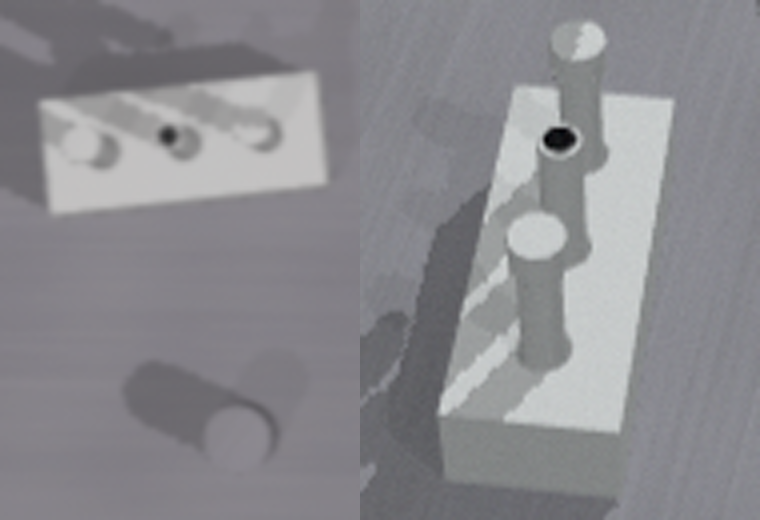

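View pics/s8.png

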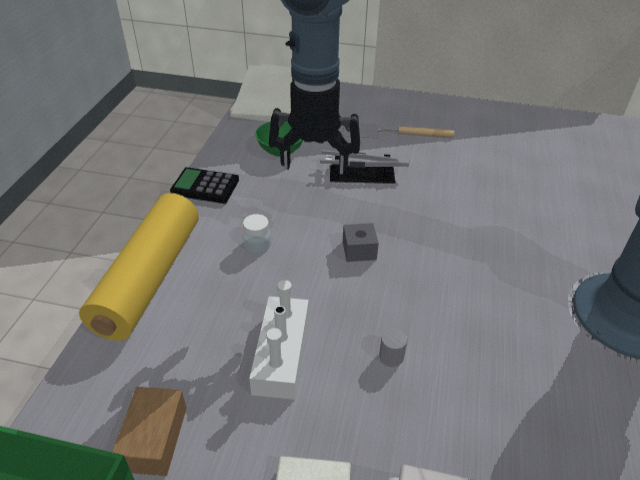

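```bash
cat > tw.py <<'E'
from h import *
def load():
    a=dict(vertical_fov=44.78515723367211,cx=309.9373632329774,cy=246.64856648830224,position=[0.4945,0.029,1.4705],rotation=[0.019,-0.0166,-0.7035,0.7102])
    b=dict(vertical_fov=45.12418120811346,cx=320.44416469520104,cy=247.17565392664406,position=[0.4062,0.7905,0.7913],rotation=[-0.0379,0.3975,0.9107,-0.1059])
    return a,b
def model(pose,q):
    # returns polylines in world; pose=(x,y,z,yaw)
    x,y,z,yw=pose;c,s=np.cos(yw),np.sin(yw)
    W=lambda p:np.array([x+c*p[0]-s*p[1],y+s*p[0]+c*p[1],z+p[2]])
    d=.097-q
    def sp(p): # spring rot about hinge (-.1,0)
        r=np.array([p[0]+.1,p[1]]);cc,ss=np.cos(-d),np.sin(-d)
        return (r[0]*cc-r[1]*ss-.1,r[0]*ss+r[1]*cc,p[2])
    L=[]
    for zz in (.012,):
        L.append([W((-.118,0,zz)),W((.085,.008,zz))]) 
    for z0 in (-.001,.013):
        L.append([W((-.017,.0155,z0)),W((.017,.0155,z0))])
        L.append([W(sp((-.017,-.0155,z0))),W(sp((.017,-.0155,z0)))])
    L.append([W((.085,.008,.0)),W((.085,.008,.012))])
    L.append([W(sp((.085,-.008,.0))),W(sp((.085,-.008,.012)))])
    L.append([W((.059,.008,0)),W((.059,-.03,0))]);L.append([W((.073,.008,0)),W((.073,-.03,0))])
    return L
def rest(pose):
    x,y,yw=pose;c,s=np.cos(yw),np.sin(yw)
    W=lambda p:np.array([x+c*p[0]-s*p[1],y+s*p[0]+c*p[1],p[2]])
    h=[(-.075,-.04,.004),(.075,-.04,.004),(.075,.04,.004),(-.075,.04,.004),(-.075,-.04,.004)]
    return [[W(p) for p in h]]
def draw(img,p,L,x0,y0,s,col):
    for l in L:
        pts=[(proj(p,X)-[x0,y0]+.5)*s for X in l]
        cv2.polylines(img,[np.int32(np.round(pts))],False,col,1)
def crop(img,x,y,w,h,s): return cv2.resize(img[y:y+h,x:x+w],(w*s,h*s),interpolation=cv2.INTER_CUBIC)
E
cat > ov.py <<'E'
from tw import *
import sys
a,b=load()
yw=np.radians(float(sys.argv[3]));x,y=float(sys.argv[1]),float(sys.argv[2])
A=crop(cv2.imread("pics/top0.png"),420,205,60,100,6);B=crop(cv2.imread("pics/side0.png"),310,140,108,50,7)
A=cv2.convertScaleAbs(A,alpha=1.5);B=cv2.convertScaleAbs(B,alpha=1.5)
A0=A.copy();B0=B.copy()
M=model((x,y,.03,yw),0)
draw(A,a,M,420,205,6,(0,255,0));draw(B,b,M,310,140,7,(0,255,0))
draw(A,a,rest((x,y,yw)),420,205,6,(0,0,255));draw(B,b,rest((x,y,yw)),310,140,7,(0,0,255))
cv2.imwrite("pics/"+sys.argv[4]+"a.png",np.hstack([A0,A]));cv2.imwrite("pics/"+sys.argv[4]+"b.png",np.vstack([B0[:295],B[:295]]))
E
python3 ov.py .5625 -.3025 11.3 ov1
python3 - <<'E'
from tw import *
a,b=load()
P=lambda u,v:(u/640,v/480)
print(tri(a,P(226.8,233.4),b,P(279.4,309.1)))
E
```

```text
(array([0.5908, 0.2284, 0.1116]), np.float64(0.0027853887334286145))
```

View pics/ov1a.png

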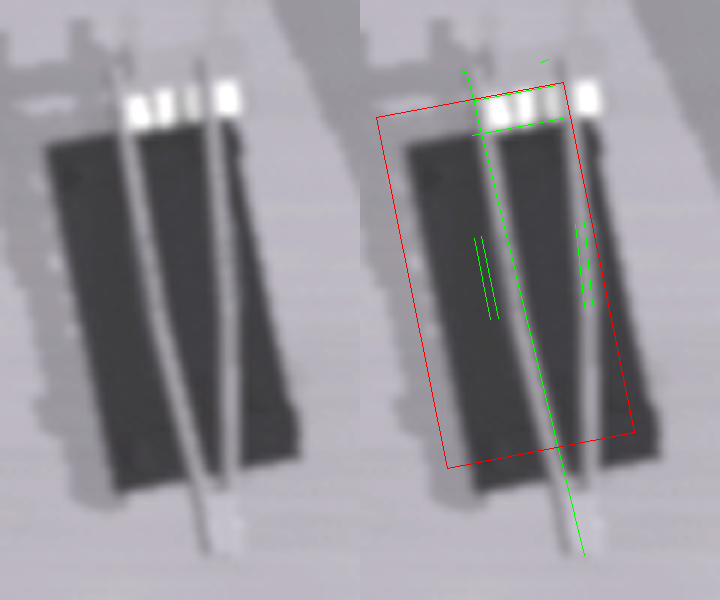

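View pics/ov1b.png

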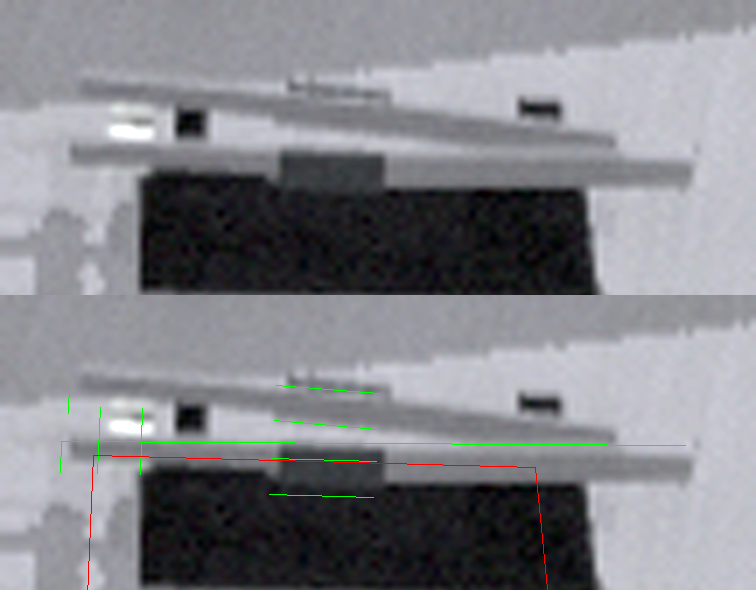

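```bash
cat > fit.py <<'E'
from tw import *
from scipy.optimize import least_squares
a,b=load()
def sp(p,d=.097):
    r=np.array([p[0]+.1,p[1]]);cc,ss=np.cos(-d),np.sin(-d)
    return (r[0]*cc-r[1]*ss-.1,r[0]*ss+r[1]*cc,p[2])
T=[((118,68),(.085,.010,.012),1,1),((201,62),sp((.085,-.010,.012)),1,1),((215,553),(-.118,0,.01),.3,1),((184,105),(.066,-.008,.001),0.3,1)]
S=[((333,170),(0,.0155,.006),1,1),((72,155),(.085,.01,.006),1,1),((84,88),sp((.085,-.010,.006)),1,1),((692,172),(-.118,.003,.006),1,.3),((339,91),sp((0,-.0155,.013)),1,.7)]
TA=[(np.array(p)/6-.5+[420,205],m,w1,w2) for p,m,w1,w2 in T]
SB=[(np.array(p)/7-.5+[310,140],m,w1,w2) for p,m,w1,w2 in S]
def res(th,use="ab",full=False):
    c,s=np.cos(th[2]),np.sin(th[2]);W=lambda p:np.array([th[0]+c*p[0]-s*p[1],th[1]+s*p[0]+c*p[1],.03+p[2]])
    r=[]
    for cam,L,n in((a,TA,"a"),(b,SB,"b")):
        if n in use:
            for px,m,w1,w2 in L: r+=list((proj(cam,W(m))-px)*[w1,w2])
    return np.array(r)
for u in("a","b","ab"):
    s=least_squares(res,[.5625,-.305,.2],args=(u,)); print(u,s.x[:2],np.degrees(s.x[2]),s.fun)
E
python3 fit.py
```

```text
a [ 0.5634 -0.3049] 9.054254950957095 [-0.5754 -0.156   0.9171 -0.6929  0.0944  0.2313 -1.243   0.6175]
b [ 0.5599 -0.3082] 10.142136884559639 [-0.1181  0.5091 -0.0536 -0.2269 -0.1884  0.0994  0.2786 -0.2544  0.0806
 -0.5297]
ab [ 0.5613 -0.3073] 10.127347452718872 [-0.2205  0.8791  1.2383  0.0563  0.658   0.9591 -1.1015  1.4895 -0.7811
  0.6456 -0.7247 -0.0975 -0.841   0.2235 -0.362  -0.2114 -0.5652 -0.4386]
```

Call:
move_arm --rows '[0.55,0,0,0,0,0,0,0.55,0,0,0,0,0,0,0.55,0,0,0,0,0,0,0.55,0,0,0,0,0,0]'

```text
time: 10.55
tcp_pos: [0.59, 0.0115, 0.207]
tool_rot: [0.663, 0.748, -0.0, -0.0]
force: [-0.3, 0.1, 0.4]
finger_gap: 0.0384
```

Call:
move_arm --rows '[0,-3,-30,0,0,0,-8,0,-6,-68,0,0,0,-16,0,-10,-108,-5,0,0,-24,0,-14,-148,-15,0,0,-32,0,-18,-188,-30,0,0,-40,0,-22,-228,-45,0,0,-48,0,-26,-264,-60,0,0,-56,0,-30,-292,-72,0,0,-64,0,-33,-312,-82,0,0,-72,0,-33.5,-322,-87,0,0,-80]'

```text
time: 11.55
tcp_pos: [0.5551, -0.3144, 0.1192]
tool_rot: [0.99, 0.141, -0.001, 0.0]
force: [-0.3, 0.3, 0.3]
finger_gap: 0.0853
```

Call:
move_arm --rows '[0,0,0,0,0,0,-6.7,0,0,0,0,0,0,-6.7,0,0,0,0,0,0,-6.7,0,0,0,0,0,0,-6.7]'

```text
time: 11.95
tcp_pos: [0.5572, -0.3115, 0.1204]
tool_rot: [0.996, 0.089, 0.0, -0.0]
force: [1.0, -0.2, -0.3]
finger_gap: 0.0852
```

```bash
python3 - <<'E'
from h import *
b=manip.read_camera("side")
o=manip.get_obs()
print(o["tcp_pos"],o["time"],o["tool_rot"],o["joint_positions"])
n=o["tool_rot"];print(np.degrees(R.from_quat(n).as_matrix()[:,1]))
y=R.from_quat(n).as_matrix()[:,1];print(np.degrees(np.arctan2(y[1],y[0])))
def c(i,x,y,w,h,s): return cv2.resize(i[y:y+h,x:x+w],(w*s,h*s),interpolation=cv2.INTER_CUBIC)
cv2.imwrite("pics/z9.png",c(b["color"],280,70,150,120,5))
E
```

```text
[ 0.5571 -0.3116  0.1204] 12.0 [ 0.9961  0.0885  0.0003 -0.0002] [-0.2703  0.6953  0.9913  1.7504 -0.6594  1.0675 -0.4414]
[ 10.0989 -56.3987  -0.0229]
-79.84808595430758
```

View pics/z9.png

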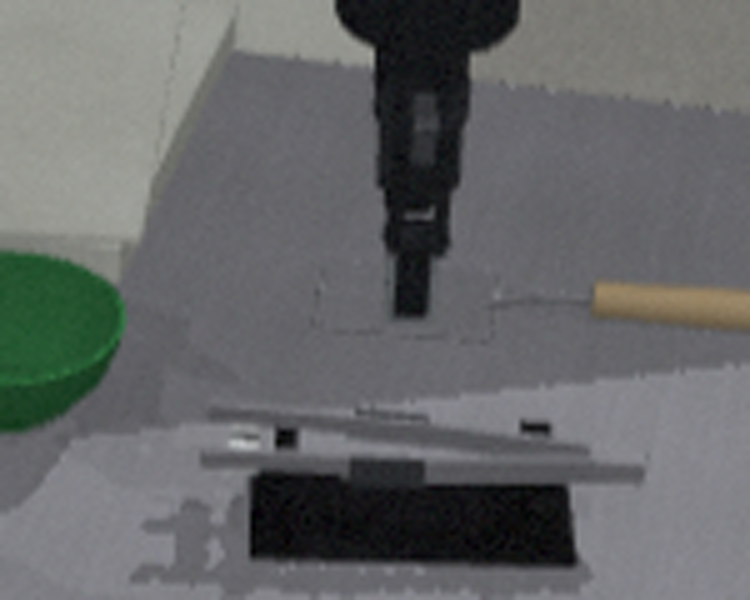

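Call:
move_arm --rows '[0,0,0,-25,0,0,0,0,0,0,-60,0,0,0,0,0,0,-85,0,0,0,0,0,0,-97,0,0,0,0,0,0,-104,0,0,0,0,0,0,-104,0,0,0]'

```text
time: 12.6
tcp_pos: [0.5565, -0.3123, 0.0162]
tool_rot: [0.996, 0.087, -0.0, -0.0]
force: [-1.0, 0.4, 0.0]
finger_gap: 0.0853
```

```bash
python3 - <<'E'
from h import *
b=manip.read_camera("side")
o=manip.get_obs()
print(o["tcp_pos"],o["time"],o["force"])
def c(i,x,y,w,h,s): return cv2.resize(i[y:y+h,x:x+w],(w*s,h*s),interpolation=cv2.INTER_CUBIC)
cv2.imwrite("pics/z10.png",c(b["color"],300,110,120,80,6))
E
```

```text
[ 0.557  -0.3129  0.0171] 12.65 [-0.6049 -0.6073  0.2491]
```

View pics/z10.png

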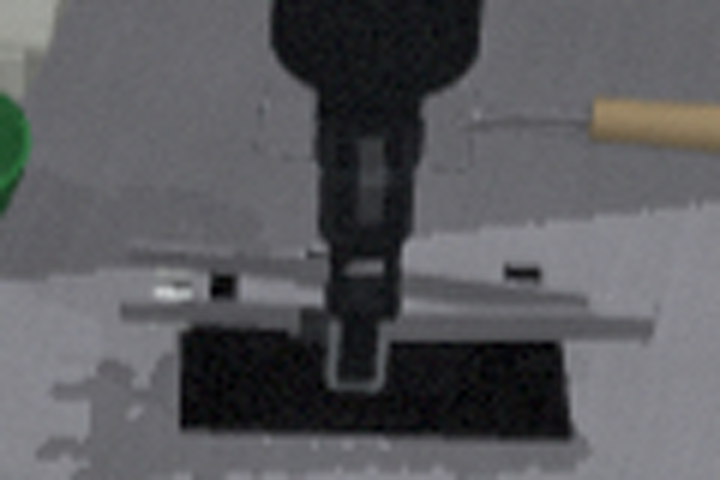

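Call:
move_arm --rows '[0.5,0,0,0,0,0,0,0.5,0,0,0,0,0,0,0.5,0,0,0,0,0,0,0.5,0,0,0,0,0,0,0.57,0,0,0,0,0,0,0.6,0,0,0,0,0,0,0.63,0,0,0,0,0,0,0.637,0,0,0,0,0,0,0.637,0,0,0,0,0,0,0.637,0,0,0,0,0,0]' --grip_force 40

```text
time: 13.65
tcp_pos: [0.5575, -0.3135, 0.0177]
tool_rot: [0.996, 0.087, 0.001, 0.001]
force: [1.1, 1.1, 5.6]
finger_gap: 0.0313
```

```bash
python3 - <<'E'
from h import *
b=manip.read_camera("side")
o=manip.get_obs()
print(o["tcp_pos"],o["time"],o["force"],o["ft_torque"],o["finger_gap"])
def c(i,x,y,w,h,s): return cv2.resize(i[y:y+h,x:x+w],(w*s,h*s),interpolation=cv2.INTER_CUBIC)
cv2.imwrite("pics/z11.png",c(b["color"],300,110,120,80,6))
E
```

```text
[ 0.5575 -0.3135  0.0177] 13.7 [-0.2033 -0.3596  6.0301] [-0.037  -0.0195 -0.0163] 0.030798867896737938
```

View pics/z11.png

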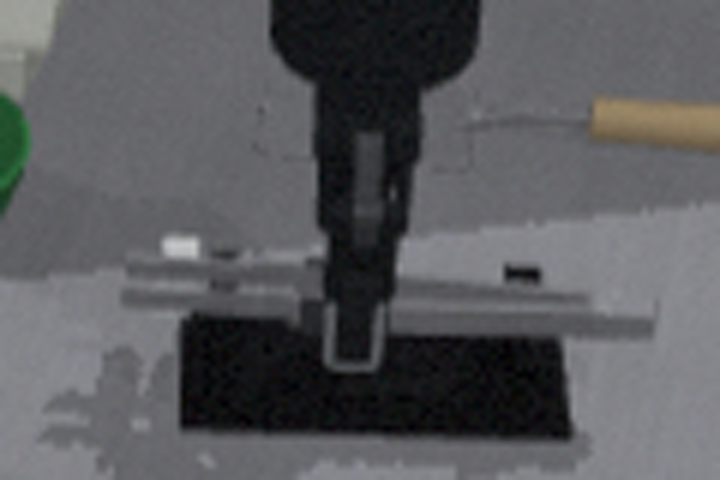

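Call:
move_arm --rows '[0.637,0,0,4,0,0,0,0.637,0,0,12,0,0,0,0.637,0,0,24,0,0,0,0.637,0,0,40,0,0,0,0.637,0,0,60,0,0,0,0.637,0,0,80,0,0,0,0.637,0,0,95,0,0,0,0.637,0,0,100,0,0,0,0.637,0,0,100,0,0,0,0.637,0,0,100,0,0,0]'

```text
time: 14.7
tcp_pos: [0.5561, -0.3118, 0.1157]
tool_rot: [0.996, 0.087, -0.0, -0.0]
force: [-0.3, -0.3, -0.5]
finger_gap: 0.0312
```

```bash
python3 - <<'E'
from h import *
b=manip.read_camera("side");a=manip.read_camera("top")
o=manip.get_obs()
print(o["tcp_pos"],o["time"],o["force"],o["ft_torque"],o["finger_gap"])
def c(i,x,y,w,h,s): return cv2.resize(i[y:y+h,x:x+w],(w*s,h*s),interpolation=cv2.INTER_CUBIC)
cv2.imwrite("pics/z12.png",np.vstack([c(b["color"],290,80,120,80,6),c(a["color"],420,190,120,100,6)])[:1080])
cv2.imwrite("pics/z12b.png",c(b["color"],290,80,120,90,6));cv2.imwrite("pics/z12a.png",c(a["color"],410,190,100,110,5))
E
```

```text
[ 0.5558 -0.3117  0.1151] 14.8 [0.0448 0.1921 0.0848] [0.0035 0.0208 0.0348] 0.031158322136115267
```

View pics/z12b.png

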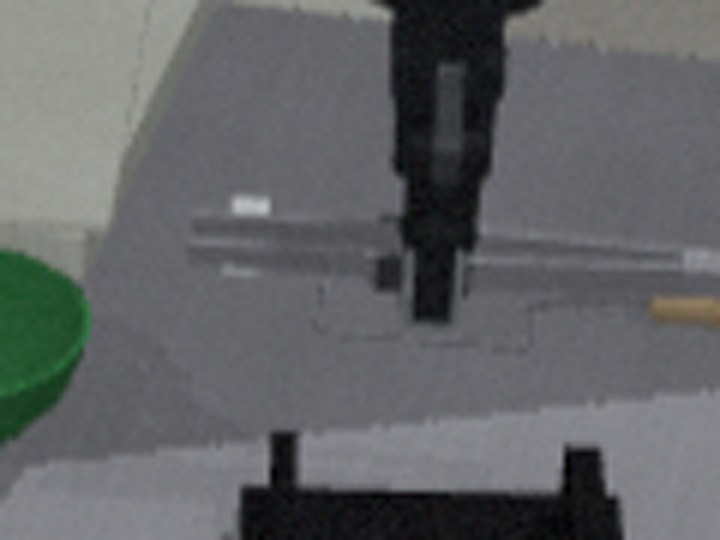

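View pics/z12a.png

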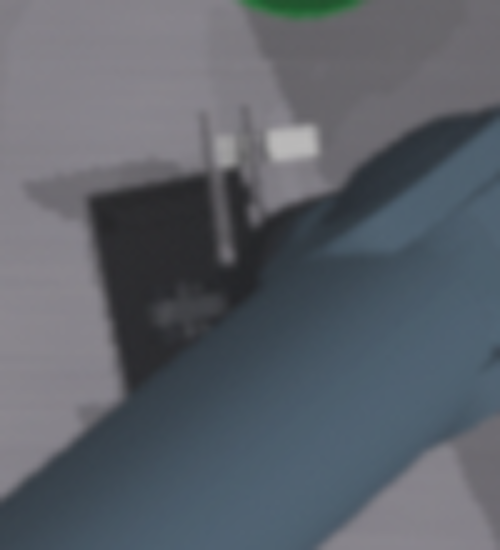

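Call:
move_arm --rows '[0.637,0,6,6,0,0,0,0.637,-1,20,14,0,0,2,0.637,-2,42,22,0,0,5,0.637,-3,70,29,0,0,8,0.637,-5,102,33,0,0,12,0.637,-6,136,35,0,0,16,0.637,-7,170,35,0,0,20,0.637,-8,204,35,0,0,24,0.637,-10,238,35,0,0,28,0.637,-11,272,35,0,0,32]'

```text
time: 15.8
tcp_pos: [0.5448, -0.0387, 0.1512]
tool_rot: [0.933, 0.36, -0.0, -0.0]
force: [0.5, 0.0, -0.6]
finger_gap: 0.0313
```

Call:
move_arm --rows '[0.637,-1,34,0,0,0,3,0.637,-2,66,0,0,0,6,0.637,-4,96,0,0,0,8,0.637,-5,122,0,0,0,10,0.637,-6,142,0,0,0,11,0.637,-7,153,0,0,0,12,0.637,-7,155,0,0,0,13,0.637,-7,155,0,0,0,13,0.637,-7,155,0,0,0,13]'

```text
time: 16.7
tcp_pos: [0.5386, 0.1125, 0.1514]
tool_rot: [0.888, 0.46, -0.0, 0.0]
force: [-0.0, -0.6, 0.3]
finger_gap: 0.0311
```

```bash
python3 - <<'E'
from h import *
b=manip.read_camera("side");a=manip.read_camera("top")
o=manip.get_obs()
print(o["tcp_pos"],o["time"],o["force"],o["ft_torque"],o["finger_gap"],o["joint_positions"])
cv2.imwrite("pics/s13.png",b["color"]);cv2.imwrite("pics/t13.png",a["color"])
y=R.from_quat(o["tool_rot"]).as_matrix()[:,1];print(np.degrees(np.arctan2(y[1],y[0])))
def c(i,x,y,w,h,s): return cv2.resize(i[y:y+h,x:x+w],(w*s,h*s),interpolation=cv2.INTER_CUBIC)
cv2.imwrite("pics/z13b.png",c(b["color"],240,210,130,120,6));cv2.imwrite("pics/z13a.png",c(a["color"],190,190,130,110,6))
E
```

```text
[0.5386 0.1127 0.1514] 16.8 [ 0.1109 -0.1024 -0.3373] [0.0031 0.0175 0.0209] 0.030946196588357636 [-1.0576  0.4147  0.9404  1.9455 -0.4017  0.981  -0.542 ]
-35.18410084596953
```

View pics/z13b.png

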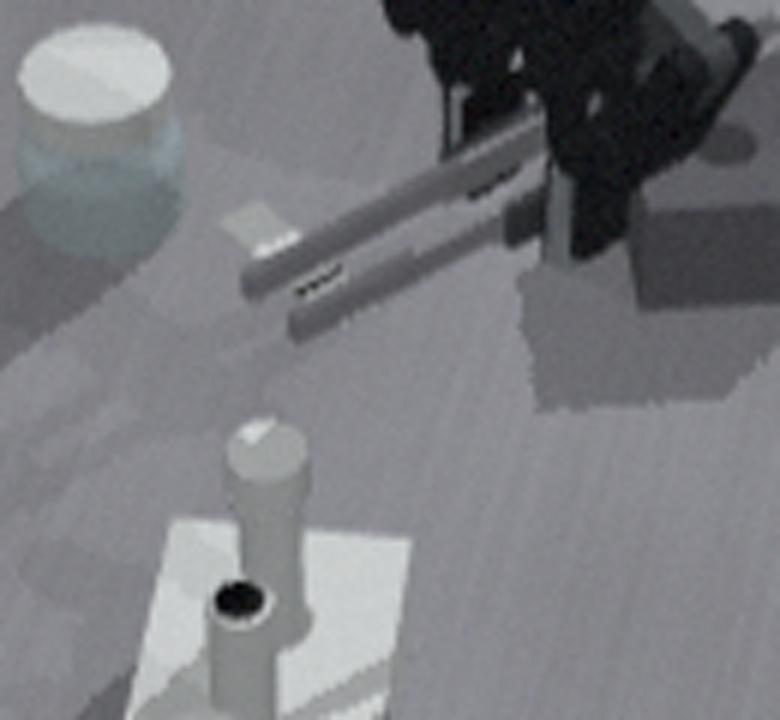

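View pics/z13a.png

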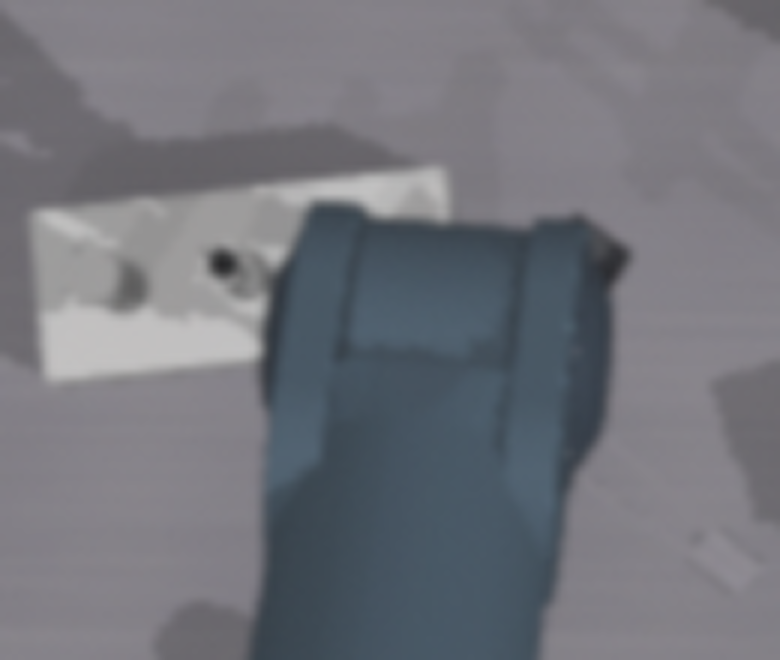

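Call:
move_arm --rows '[0.637,0,10,0,0,0,0,0.637,0,26,0,0,0,0,0.637,0,37,0,0,0,0,0.637,0,42,0,0,0,0,0.637,0,43,0,0,0,0,0.637,0,43,0,0,0,0,0.637,0,43,0,0,0,0,0.637,0,43,0,0,0,0]'

```text
time: 17.6
tcp_pos: [0.5385, 0.1567, 0.1513]
tool_rot: [0.887, 0.461, -0.0, 0.0]
force: [-0.2, -0.0, -0.6]
finger_gap: 0.0311
```

```bash
cat > chk.py <<'E'
from h import *
import sys
n=sys.argv[1]
b=manip.read_camera("side")
o=manip.get_obs()
print(o["tcp_pos"],o["time"],o["force"],o["finger_gap"])
cv2.imwrite(f"pics/s{n}.png",b["color"])
pp={}
for t in ("tip_fixed","tip_spring","tip_mid","gauge","grip","tweezers"):
    for r in manip.pinpoint(b,t)[:1]: print(t,round(r["score"],2),np.array(r["xy"])*[640,480])
x0,y0,s=245,215,8
im=cv2.resize(b["color"][y0:y0+72,x0:x0+98],None,fx=s,fy=s,interpolation=cv2.INTER_CUBIC)
im=cv2.convertScaleAbs(im,alpha=1.4)
cv2.imwrite(f"pics/z{n}.png",im)
E
python3 chk.py 14
```

```text
[0.5385 0.1568 0.1513] 17.65 [ 0.2015 -0.7279 -0.0906] 0.03126641698430726
tip_fixed 0.56 [281.792 284.688]
tip_spring 0.82 [272.128 278.88 ]
tip_mid 0.71 [275.2  277.92]
gauge 0.62 [285.376 272.112]
grip 0.61 [320.    258.816]
tweezers 0.74 [321.28  256.704]
```

View pics/z14.png

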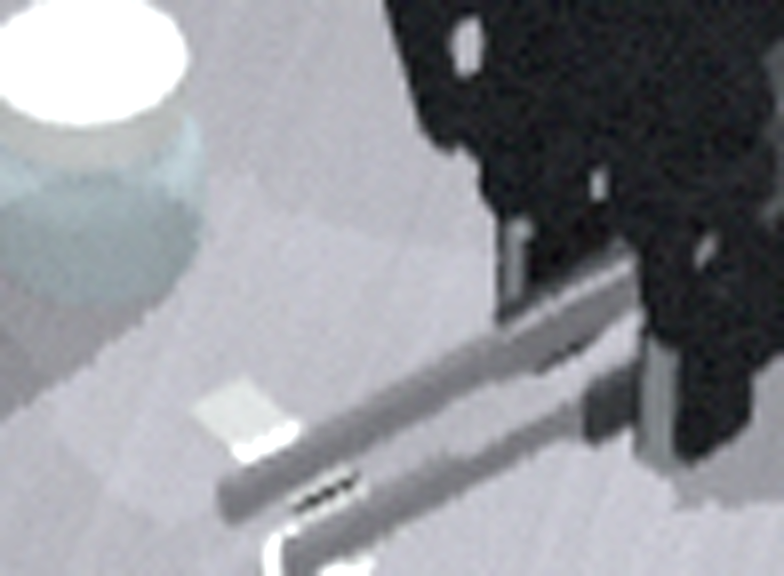

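View pics/s14.png

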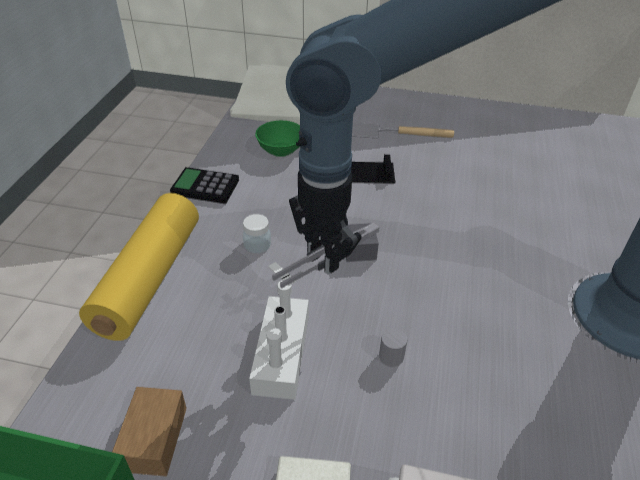

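```bash
cat > ov2.py <<'E'
from tw import *
import sys
a,b=load()
n=sys.argv[1];tx,ty,tz=[float(v) for v in sys.argv[2:5]];yaw=np.radians(float(sys.argv[5]));pitch=np.radians(float(sys.argv[6]));q=float(sys.argv[7]);off=float(sys.argv[8]);x0,y0,w,h,s=[int(v) for v in sys.argv[9:14]]
Rm=R.from_euler("ZY",[yaw,-pitch]).as_matrix()
g=np.array([tx,ty,tz])
W=lambda p:g+Rm@(np.array(p)-[off,0,.006])
d=.097-q
def sp(p):
    r=np.array([p[0]+.1,p[1]]);cc,ss=np.cos(-d),np.sin(-d)
    return (r[0]*cc-r[1]*ss-.1,r[0]*ss+r[1]*cc,p[2])
img=cv2.imread(f"pics/s{n}.png")
im=cv2.convertScaleAbs(crop(img,x0,y0,w,h,s),alpha=1.3)
def box(f,y1,y2,col,z1=0,z2=.012,xe=.085,xs=.04):
    for L in ([(xe,y1,z1),(xe,y2,z1),(xe,y2,z2),(xe,y1,z2),(xe,y1,z1)],[(xe,y1,z2),(xs,y1,z2)],[(xe,y2,z2),(xs,y2,z2)],[(xe,y2,z1),(xs,y2,z1)]):
        draw(im,b,[[W(f(p)) for p in L]],x0,y0,s,col)
I=lambda p:p
box(I,.008,.012,(0,255,0));box(sp,-.008,-.012,(0,0,255))
L=[[W((.059,.012,0)),W((.059,-.03,0)),W((.073,-.03,0)),W((.073,.012,0))]];draw(im,b,L,x0,y0,s,(255,0,0))
draw(im,b,[[W(p) for p in ((-.017,.0155,-.001),(.017,.0155,-.001),(.017,.0155,.013),(-.017,.0155,.013))]],x0,y0,s,(0,255,255))
cv2.imwrite(f"pics/ov{n}.png",im)
print("tip_mid",W((.085,0,.0075)))
print([proj(b,W(p)) for p in((.085,.01,.006),)], proj(b,W(sp((.085,-.01,.006)))))
E
python3 ov2.py 14 .5385 .156 .172 54.8 0 .097 -.004 245 215 98 72 8
```

```text
tip_mid [0.5898 0.2287 0.1735]
[array([281.9806, 286.0206])] [273.4649 278.604 ]
```

View pics/ov14.png

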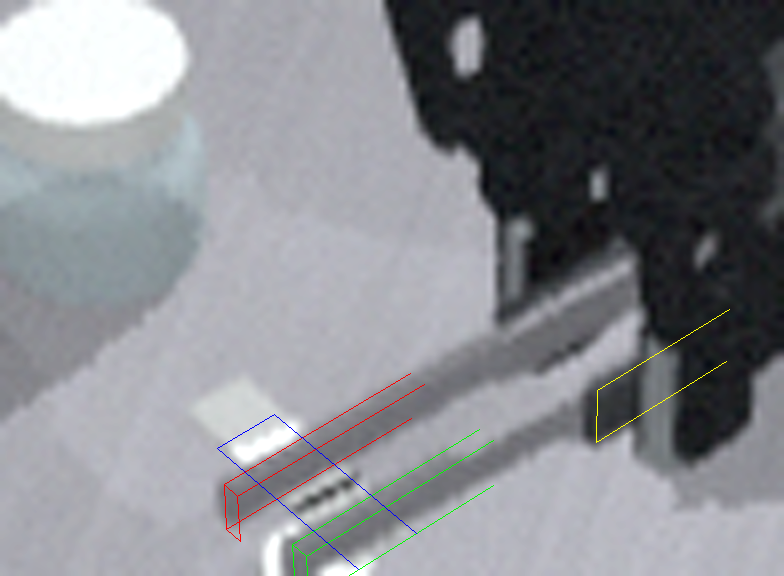

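```bash
python3 - <<'E'
from tw import *
a,b=load()
img=cv2.cvtColor(cv2.imread("pics/s14.png"),cv2.COLOR_BGR2GRAY).astype(float)
yaw=np.radians(54.8);Rm=R.from_euler("Z",yaw).as_matrix();g=np.array([.5395,.156,.1735])
W=lambda p:g+Rm@(np.array(p)-[-.004,0,.006])
from scipy.ndimage import map_coordinates
for y in np.arange(.014,-.032,-.001):
    v=[]
    for x in np.linspace(.063,.069,7):
        u=proj(b,W((x,y,.001)));v.append(map_coordinates(img,[[u[1]],[u[0]]],order=1)[0])
    print(round(y*1000),int(np.mean(v)),end=" | ")
E
```

```text
14 140 | 13 134 | 12 121 | 11 106 | 10 95 | 9 89 | 8 88 | 7 89 | 6 89 | 5 93 | 4 98 | 3 103 | 2 111 | 1 126 | 0 143 | -1 148 | -2 133 | -3 103 | -4 80 | -5 94 | -6 126 | -7 138 | -8 130 | -9 111 | -10 93 | -11 87 | -12 88 | -13 88 | -14 90 | -15 94 | -16 99 | -17 104 | -18 117 | -19 146 | -20 176 | -21 195 | -22 201 | -23 192 | -24 178 | -25 169 | -26 164 | -27 162 | -28 161 | -29 161 | -30 162 | -31 162 |
```

Call:
move_arm --rows '[0.64,0,0,0,0,0,0,0.64,0,0,0,0,0,0,0.64,0,0,0,0,0,0,0.64,0,0,0,0,0,0,0.64,0,0,0,0,0,0,0.64,0,0,0,0,0,0,0.64,0,0,0,0,0,0,0.64,0,0,0,0,0,0,0.64,0,0,0,0,0,0,0.64,0,0,0,0,0,0]'

```text
time: 18.95
tcp_pos: [0.5385, 0.1576, 0.1513]
tool_rot: [0.887, 0.462, 0.0, 0.0]
force: [0.1, 0.3, -1.5]
finger_gap: 0.0303
```

```bash
python3 chk.py 15; python3 ov2.py 15 .5395 .156 .1735 54.8 1 .099 -.004 245 215 98 100 8
python3 - <<'E'
from tw import *
a,b=load()
t=manip.read_camera("top");cv2.imwrite("pics/z15t.png",crop(t["color"],185,170,130,110,6))
print(proj(b,[.5905,.2288,.1745]),proj(b,[.5905,.2288,.11]))
E
```

```text
[0.5384 0.1576 0.1513] 19.0 [ 0.4924  0.3637 -0.4955] 0.030754541328128635
tip_fixed 0.8 [281.408 286.08 ]
tip_spring 0.78 [272.    277.392]
tip_mid 0.63 [287.872 326.688]
gauge 0.71 [285.504 272.016]
grip 0.64 [320.768 256.512]
tweezers 0.76 [319.488 258.096]
tip_mid [0.5908 0.2287 0.1766]
[array([281.2654, 284.4653])] [272.8849 277.1932]
[277.1658 281.0703] [278.6601 309.8972]
```

View pics/ov15.png

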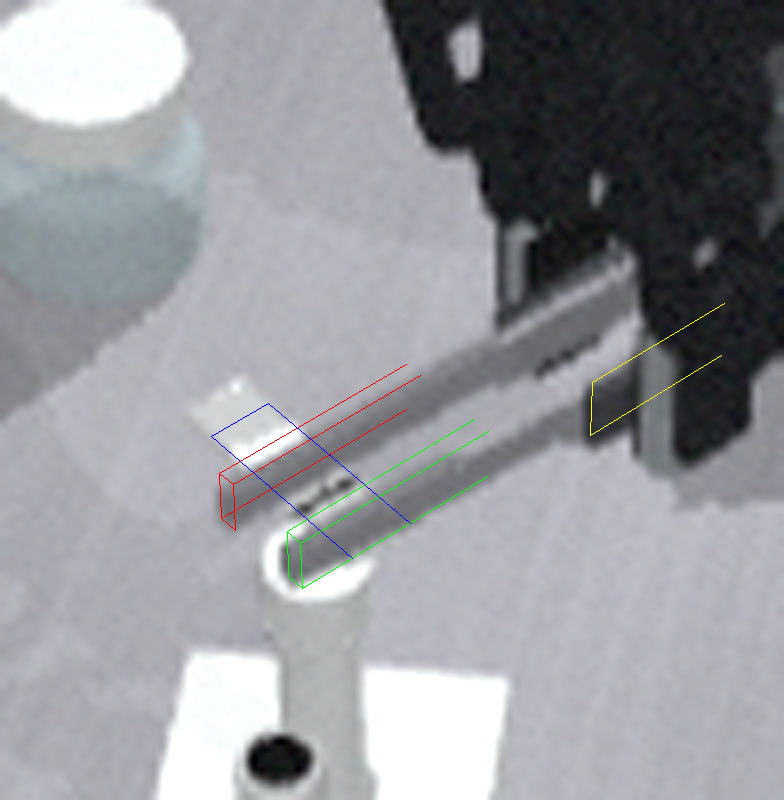

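View pics/z15t.png

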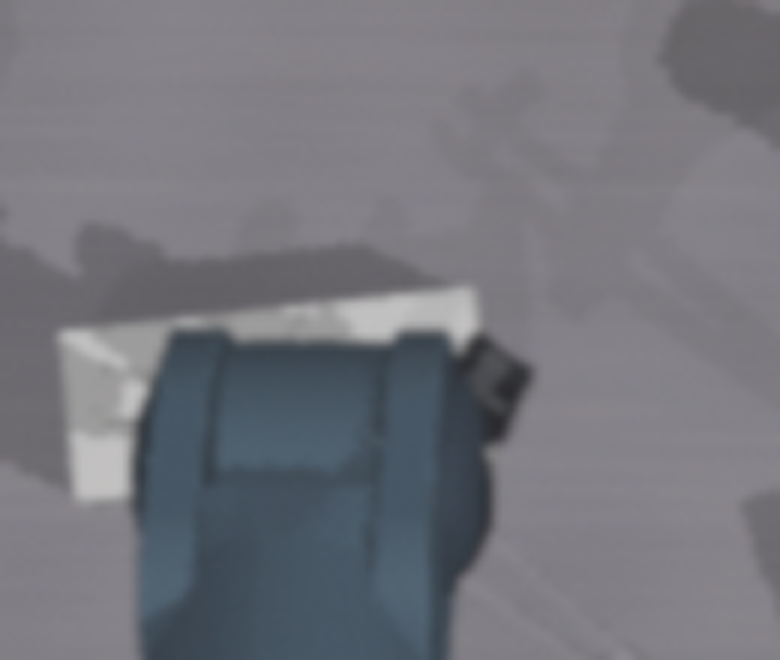

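```bash
python3 - <<'E'
from h import *
print(manip.hand_in()); o=manip.get_obs(); print(o["time"],o["tcp_pos"],o["finger_gap"],o["force"])
E
```

```text
the job is handed in; nothing more can be done
None
the job is handed in; nothing more can be done
```

The tube is fully down in the rack's empty hole and released. The tweezers are held squeezed with their tips over its mouth, and the job was handed in at about 19 s of the 64 s allowed.

**Tube:** After release both cameras put its mouth at about (0.591, 0.228, 0.112) m. That agrees with the hole's centre and with a mouth height of 0.110 m. One row of the release move was mistyped and commanded a 22 mm dip just as the fingers began to open. The tube still looked upright and fully seated afterwards.

**Tweezers:**
- **Squeeze:** the finger opening read 30.3–30.8 mm against 31.0 mm at the mark, which gives a tip gap of roughly 15–16 mm. Before the last small squeeze, the side picture showed the spring arm clear of the inner gauge line. The outer line was hidden behind the arm, so I could not check that side.
- **Position:** a model overlay on the side picture puts the tip middle at about (0.591, 0.229, 0.175) m. That is within a few mm of the tube's axis and about 65 mm above its mouth. The networks' two tip points agreed with this; their "tip middle" point in the last picture was off, and I disregarded it.
- **Steadiness:** the tweezers looked level, the arm pose was steady and nothing was touching. The top camera was blocked by the arm, so the final position rests on the side camera and the arm's own pose.

I saw no bystander moved in the pictures, but I did not measure their positions again at the end.

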